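Check-weigh the wide contactor and close up the rack

TASK

Take the wide contactor out of the leaning rack and stand it upright, square and centred on the small pan of the scale, set down gently, so that no edge of it overhangs the pan, and let go. Then push the rack's sliding end stop gently toward the fixed end wall until the two slim contactors left in the rack stand snug together between wall and stop, still leaning on the backrest, and leave the loose things on the bench where they are.

Things in the scene. Friction and masses are not known exactly. Their poses are not given: they have to be found in the camera images.
- wide_contactor: the wide one of three grey box-shaped contactors: 56 mm deep (its x) x 66 mm wide (y) x 88 mm tall (z), about 0.42 kg. Origin at the centre of its underside, z to its top. Starts in the rack, its top leaning 30 degrees toward the rack's -x. Screw-dotted dark panel on the +x face. In the rack the upper half of its front and back faces (56 mm apart) is free to grip
- slim_contactor_a: a slim contactor, about 0.22 kg, same build, 56 mm deep (x) x 45 mm wide (y) x 88 mm tall (z); origin at the centre of its underside; leaning in the rack like the wide one
- slim_contactor_b: another, identical slim contactor in the rack. Which of the three rack places each contactor has varies
- corner0 (a point): underside corner of the wide contactor at x = 28, y = 33 mm in its own frame
- corner1 (a point): underside corner of the wide contactor at x = 28, y = -33 mm in its own frame
- corner2 (a point): underside corner of the wide contactor at x = -28, y = 33 mm in its own frame
- corner3 (a point): underside corner of the wide contactor at x = -28, y = -33 mm in its own frame
- rack: fixed leaning rack, 310 mm long along its y; origin on the bench, z up. Contactors stand in a row on its seat, undersides centred at x = 0, z = 35 mm, leaning 30 degrees (tops to -x) on a backrest reaching 38 mm up their backs; gaps 4 mm or more. Fixed end wall: inner face at y = -120 mm, 60 mm tall along the contactors. Open at +x and above. Grey foot plate 100 x 310 x 6 mm
- stop (a joint): travel (m) of the rack's sliding end stop, a steel plate 6 x 56 x 62 mm tilted like the contactors. At 0 the clear space from end wall to plate is 240 mm; grows to 0.16 as it is pushed toward the wall (rack's -y): at 0.150, 90 mm is left, just the two slim contactors. Friction about 2 N, plus 2 to 4 N for each slim contactor pushed along; stays where left
- stop_post (a point): top of the stop's upright round steel post, 12 mm diameter, free over its top 65 mm, 150 mm above the bench; it stands 34 mm outside the plate's inner face (further from the end wall). Push the post's outer side to move the stop
- pan: flat steel pan of the white bench scale, 68 mm (its x) x 78 mm (its y), 4 mm thick; origin at the centre of its underside, so its top is 4 mm above, about 62 mm above the bench; z up. It gives about 0.5 mm per newton, up to 6 mm. The housing below is fixed, 150 mm (x) x 130 mm (y) x 43 mm tall, centred under the pan
- button: bystander: loose push-button, 30 mm diameter, 42 mm tall, origin under its centre
- carton: bystander: loose cardboard box 70 x 50 x 45 mm, origin under its centre
- tape: bystander: roll of paper labels, 70 mm outer diameter, 20 mm tall, origin under its centre
- driver: bystander: screwdriver lying on the bench, 190 mm long along its x
- weight: bystander: brass weight, 38 mm diameter, 52 mm tall, origin under its centre
- lamp_head: bystander: black signal lamp head, 32 mm diameter, 34 mm tall, origin under its centre
There are look-alikes about, which are no part of the job. Leave any pink or yellow look-alike of the wide_contactor alone. Leave any purple look-alike of the slim_contactor_a alone.

How it is judged:
On the way, in this order (a step that is already met when the one before it is completed fails the run):
1. the wide contactor is lifted clear out of the rack (z of wide_contactor in the frame of rack above 0.12 m), for 0.1 s.
2. it stands upright and released on the pan with no edge overhanging (x of corner0 in the frame of pan between -0.034 and 0.034 m and y of corner0 in the frame of pan between -0.039 and 0.039 m and x of corner1 in the frame of pan between -0.034 and 0.034 m and y of corner1 in the frame of pan between -0.039 and 0.039 m and x of corner2 in the frame of pan between -0.034 and 0.034 m and y of corner2 in the frame of pan between -0.039 and 0.039 m and x of corner3 in the frame of pan between -0.034 and 0.034 m and y of corner3 in the frame of pan between -0.039 and 0.039 m and contact force between wide_contactor and pan above 1 N and angle between wide_contactor's own z axis and vertical below 0.06 rad and linear speed of wide_contactor below 0.02 m/s and contact force between wide_contactor and the fingers below 0.05 N), for 0.2 s.
3. the end stop holds the two slim contactors snug (value of joint stop above 0.148 m and y of slim_contactor_a in the frame of rack between -0.105 and -0.025 m and x of slim_contactor_a in the frame of rack between -0.012 and 0.012 m and z of each of slim_contactor_a, slim_contactor_b in the frame of rack below 0.045 m and angle between slim_contactor_a's own z axis and vertical between 0.44 and 0.61 rad and linear speed of each of slim_contactor_a, slim_contactor_b below 0.02 m/s and y of slim_contactor_b in the frame of rack between -0.105 and -0.025 m and x of slim_contactor_b in the frame of rack between -0.012 and 0.012 m and angle between slim_contactor_b's own z axis and vertical between 0.44 and 0.61 rad), for 0.2 s.
At the end, for the whole second after the job is handed in: wide contactor at rest, released, upright (3 degrees) on the pan, all four underside corners inside the pan's outline; stop travel over 0.148 (at most 2 mm of gaps left in the row); both slim contactors at rest in the rack between wall and stop, leaning 25 to 35 degrees (all of step 2 and all of step 3); the robot touches nothing.
It fails at once if the wide contactor is banged or pressed hard on the pan (over 30 N) (contact force between wide_contactor and pan above 30 N).
It fails at once if a slim contactor is rammed or squeezed in the rack (over 40 N) (contact force between any of slim_contactor_a, slim_contactor_b and rack above 40 N).
It fails at once if a bystander is moved by more than 30 mm (distance of any of button, carton, tape, driver, weight, lamp_head from where it was at the start of the episode above 0.03 m).
It also fails if it takes over 58 s, if anything falls off the work surface, if the arm or the gripper's body presses on something with over 40 N, if the wrist force passes 120 N, or if a joint passes its speed limit or range.

ROBOT

A 7-joint arm with a two-finger parallel gripper is mounted at the origin on the work surface. World frame = base frame: x ahead of the robot, y to its left, z up, the work surface at z = 0. Lengths are in m, angles in rad, forces in N, time in s.
With the tool pointing down it reaches from about 0.425 to 0.925 m from the base axis. Payload 6.8 kg.
Tool frame: the origin (TCP) lies on the centre line of the jaws, within the pads' length; the fingertips stand 8 mm ahead of it and the grasp point (between the pads) lies 11 mm behind it (bot.tips_ahead is the distance from the TCP to the fingertips, in m); z points along the fingers, y is the line along which they close (so a half turn about z gives the same grasp; the last joint's range is limited). The gripper opens to 85 mm and grips with 20 to 120 N. Pads are 22 mm wide; open, the fingers measure 114 mm over their backs; the gripper's body (76 mm by 85 mm) begins 54 mm behind the grasp point. The pads swing forward as they close: fully open they stand 13 mm farther back than shut.
Start: joints at [1.141, 0.477, 0.022, 1.555, -0.011, 1.109, -0.083], TCP at [0.213, -0.64, 0.239] pointing down, gripper open.
Joint ranges: [-2.96, 2.96], [-0.34, 2.1], [-1.41, 1.46], [0.24, 2.44], [-1.37, 4.51], [0.17, 1.92], [-2.96, 2.96]. Speed limits (rad/s): [2.39, 2.39, 3.14, 3.14, 3.14, 3.14, 3.14].

INTERFACE

Orientations are given as a unit quaternion [w, x, y, z].
In Python, from station import bot gives the robot as it stands.
- The arm moves only by the tool send_rows, never from a script. Its argument "deltas" is text: rows parted by semicolons, each of 4 numbers parted by spaces: the shift along the tool's x, y, z in m, then the turn about the tool's z in degrees. In form: x y z spin; .... A call has 1 to 5 rows; each row is the pose to reach, as a shift and turn from the pose commanded when the call began, along the tool's axes at that moment; what a row does not reach only later rows make up. A row lasts 1/10 s, in which the tool goes at most 50 mm and 8.59 degrees, less where a joint would pass 70% of its speed; a pose out of reach is approached as far as the arm can. A call with a gripper value outside its range is refused whole. "claw" is the opening, from 0 (shut) to 1 (fully open), set as the call begins (left out, the last holds). The fingers move at their own pace and stop on an object; "force" is the grip in N (left out, the last holds). Time passes only in rows, so rows that repeat a pose let the fingers close. It gives the time, the measured TCP pose, the force, the opening and the grip force at its end, in the units of the state.
- bot.get_obs(): the state, without advancing time (a new reading comes with each control period).
- bot.read_camera(name): name is "scene" or "top" or "wrist"; returns a dict with "img" (400x640x3 uint8, red, green, blue), "depth" (400x640 float32, m along the optical axis (not along the pixel's ray), 0 where there is no reading), "fx", "fy", "cx", "cy" (pixels), "camera_from_world" (4x4, takes a point from world to camera coordinates). Camera axes: x right, y up, looking along -z (the intrinsics and any distortion apply to the point x, -y, -z); pixel columns grow to the right and rows downward; lengths in m; the calibration is good to about 2 mm. A picture is of the moment at which its call begins.
- bot.hand_in(): hands the job in; it is judged then, once.
Trained networks look in a picture, given as the dict that the camera call returned (one of the last four; its "shot" number tells which), for a name from the list of things; names that differ only in an ending like _2 or _b are one class to them, and where a whole thing is asked for, a point or a joint stands for the part that bears it (a point fixed in the world has none). Each returns a list of dicts, best first, with "confidence" (0 to 1); they miss things now and then, are a little off and sometimes report something else, mostly with a low value. They report only what shows in the picture. A call takes as long as a camera call. They do not tell look-alikes from the thing itself.
- bot.masks_of(picture, query): "mask" (400x640 bool, what is visible of it).
- bot.landmark_of(picture, query): "xyz" ([x, y, z] in m, in world coordinates, good to about 4 mm: a listed point, or the origin of a listed thing).
The state is a dict: "t": time; "q": joint angles; "joint_vel": joint speeds; "joint_torque": joint torques, N m; "eef_pos": TCP position; "tool_rot": TCP orientation; "contact_force": force on the tool from outside, world axes, zero at the start; "torque": the same for the moment, N m; "gripper_width": opening from 0.0 (shut) to 1.0 (fully open); "grasp_force": force on a finger pad.
Only numpy, scipy, OpenCV 4.12 (cv2) and the standard library are available. Lean on these libraries where they do the work, as an engineer would, in place of code of your own. Each camera call takes 0.05 s, during which the arm holds its last target. There are 200 camera calls.

## Working session

There is one attempt and no reset: what is moved stays moved. The work goes in short steps, Python scripts to look and compute and a tool call to move; the robot and the scene stay as the last step left them, time stands still between calls to the robot, and variables do not carry over. Pictures are saved under pics/ and viewed, at most 10 in all, crops included, and the job is handed in when it is done.

Besides the shell and the picture viewer there is one more tool, called after "Request:" as name(argument=value, ...), one argument or row to a line, values as JSON. send_rows: Moves the arm, as the interface text tells. Its arguments: {"type":"object","properties":{"deltas":{"type":"string"},"claw":{"type":"number"},"force":{"type":"number"}},"required":["deltas"]}

```bash
ls; mkdir -p pics; cat > h.py <<'E'
import numpy as np, cv2
from station import bot
def snap(name,png=None):
    p=bot.read_camera(name)
    if png: cv2.imwrite('pics/'+png,p['img'][:,:,::-1])
    return p
def world(p,mask=None):
    v,u=np.mgrid[0:400,0:640]; d=p['depth']
    X=np.stack([(u-p['cx'])/p['fx']*d,-(v-p['cy'])/p['fy']*d,-d,np.ones_like(d)],-1)
    W=X@np.linalg.inv(p['camera_from_world']).T
    return W[...,:3]
def px(p,xyz):
    c=p['camera_from_world']@np.r_[xyz,1]
    return np.round([p['cx']+p['fx']*c[0]/-c[2],p['cy']-p['fy']*c[1]/-c[2]])
E
python3 - <<'E'
from h import *
np.set_printoptions(precision=3,suppress=True)
for c in ['scene','top']:
    p=snap(c,c+'0.png')
    print(c,p['fx'],np.linalg.inv(p['camera_from_world'])[:3,3])
    for q in ['wide_contactor','slim_contactor_a','rack','stop_post','pan']:
        for r in bot.landmark_of(p,q)[:4]: print(q,round(r['confidence'],2),np.array(r['xyz']),px(p,r['xyz']))
o=bot.get_obs();print(o['eef_pos'],o['tool_rot'],o['t'],bot.tips_ahead)
E
```

```text
pics
scene 373.3965787767389 [0.948 0.428 0.812]
wide_contactor 0.93 [ 0.664 -0.374  0.031] [188. 183.]
wide_contactor 0.92 [ 0.336 -0.079  0.025] [338. 173.]
wide_contactor 0.89 [ 0.567 -0.114  0.035] [273. 209.]
slim_contactor_a 0.93 [ 0.239 -0.193  0.019] [332. 142.]
slim_contactor_a 0.66 [ 0.582 -0.181  0.036] [253. 199.]
slim_contactor_a 0.63 [ 0.56  -0.055  0.032] [290. 220.]
rack 0.97 [ 0.568 -0.1    0.   ] [277. 220.]
stop_post 0.65 [0.525 0.052 0.15 ] [329. 204.]
pan 0.81 [0.554 0.222 0.055] [375. 277.]
top 427.6217454665786 [ 0.357 -0.014  1.182]
wide_contactor 0.92 [ 0.344 -0.08   0.028] [342. 266.]
wide_contactor 0.91 [ 0.567 -0.111  0.036] [355. 183.]
wide_contactor 0.79 [ 0.662 -0.374  0.026] [450. 152.]
slim_contactor_a 0.96 [ 0.584 -0.179  0.034] [380. 178.]
slim_contactor_a 0.71 [ 0.24  -0.191  0.02 ] [383. 306.]
slim_contactor_a 0.6 [ 0.554 -0.051  0.034] [333. 188.]
rack 0.67 [ 0.569 -0.1   -0.004] [350. 185.]
rack 0.51 [ 0.542 -0.084  0.021] [344. 193.]
stop_post 0.59 [0.528 0.051 0.149] [292. 189.]
pan 0.62 [0.552 0.231 0.06 ] [227. 184.]
pan 0.25 [ 0.539 -0.084  0.02 ] [344. 194.]
[ 0.214 -0.64   0.239] [0.    0.987 0.16  0.   ] 0.6 0.008
```

View pics/scene0.png

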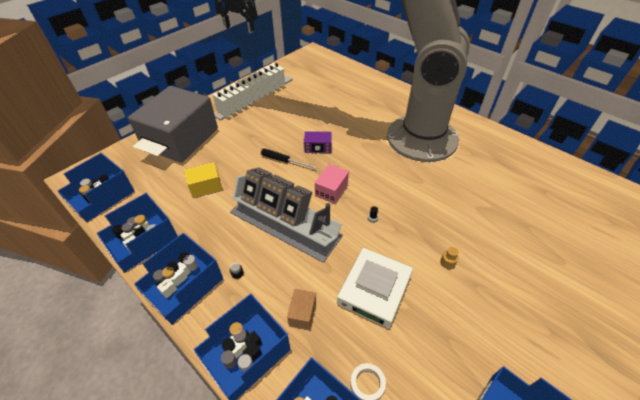

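View pics/top0.png

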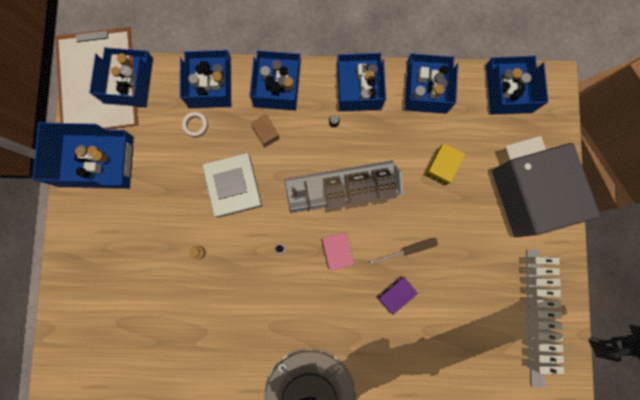

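The scene view shows the leaning rack with three grey contactors at about (253,187), (272,195) and (295,205). The scale's pan is at (377,278). Things that could be taken for the wide contactor, by scene pixel:
- Yellow box (203,178): look-alike.
- Pink box (332,183): look-alike.
- Purple box (318,142): look-alike of a slim contactor.
- Grey boxes in the rack: slim (253,187), middle (272,195) and slim (295,205).

I choose the middle grey one and will check it in a crop.

```bash
python3 - <<'E'
from h import *
np.set_printoptions(precision=4,suppress=True)
p=snap('top'); W=world(p)
def rect(m,n):
    P=W[m][:,:2].astype(np.float32); r=cv2.minAreaRect(P*1000); print(n,len(P),'z',np.median(W[m][:,2]),'c',np.array(r[0])/1000,'size',np.array(r[1]),'ang',r[2])
for q in ['pan','rack','wide_contactor','slim_contactor_a','stop_post']:
    for r in bot.masks_of(p,q)[:3]:
        m=r['mask']&(p['depth']>0); print(q,r['confidence']); rect(m,q)
        if q=='pan': 
            mm=m&(abs(W[...,2]-.062)<.008); rect(mm,'pan top')
X,Y,Z=W[...,0],W[...,1],W[...,2]
reg=(abs(X-.55)<.13)&(abs(Y-.225)<.11)
rect(reg&(Z>.025)&(Z<.051),'housing'); rect(reg&(Z>.053)&(Z<.075),'pan z')
rg=(abs(X-.56)<.13)&(abs(Y+.1)<.2)
rect(rg&(Z>.13)&(Z<.17),'post')
rect(rg&(Z>.008)&(Z<.2),'rack all'); 
s=snap('scene'); 
cv2.imwrite('pics/crop1.png',cv2.resize(s['img'][150:310,215:425,::-1],None,fx=3.6,fy=3.6,interpolation=cv2.INTER_CUBIC))
E
```

```text
pan 0.9
pan 726 z 0.06102906071727243 c [0.556  0.2242] size [68.3775 78.4161] ang 15.085213661193848
pan top 725 z 0.06103470370668296 c [0.556  0.2242] size [68.3775 78.4161] ang 15.085213661193848
rack 0.67
rack 2067 z 0.042637260029493085 c [ 0.5608 -0.0787] size [106.7965 313.2383] ang 10.26607894897461
wide_contactor 0.68
wide_contactor 968 z 0.055903005581162346 c [ 0.6333 -0.3665] size [ 78.1942 115.3841] ang 63.49964141845703
wide_contactor 0.61
wide_contactor 910 z 0.0559230447011162 c [ 0.3834 -0.0695] size [97.3977 73.7762] ang 13.439641952514648
wide_contactor 0.56
wide_contactor 933 z 0.10537350498751907 c [ 0.5529 -0.1264] size [96.4093 82.1948] ang 11.879019737243652
slim_contactor_a 0.83
slim_contactor_a 778 z 0.045085763902153686 c [ 0.2698 -0.2269] size [56.5281 86.5084] ang 41.232051849365234
slim_contactor_a 0.61
slim_contactor_a 639 z 0.10596814830963219 c [ 0.56   -0.1775] size [94.3894 55.9478] ang 16.284730911254883
slim_contactor_a 0.59
slim_contactor_a 556 z 0.10836603979247317 c [ 0.5356 -0.0572] size [87.5385 51.6986] ang 10.96877670288086
stop_post 0.53
stop_post 92 z 0.08787107083572376 c [0.5359 0.0343] size [28.3773 34.7219] ang 4.315565586090088
stop_post 0.31
stop_post 615 z 0.10612323522782208 c [ 0.5598 -0.1782] size [90.6783 53.2897] ang 11.377090454101562
housing 1942 z 0.04239443072669935 c [0.5746 0.198 ] size [172.733  192.0579] ang 15.698575019836426
pan z 739 z 0.06103470370668296 c [0.5558 0.2243] size [68.4835 78.6108] ang 15.557417869567871
post 24 z 0.14991871179733673 c [0.526  0.0472] size [9.8652 9.8636] ang 4.798437118530273
rack all 3816 z 0.08307984114119116 c [ 0.538  -0.1022] size [198.2289 345.7002] ang 14.159061431884766
```

View pics/crop1.png

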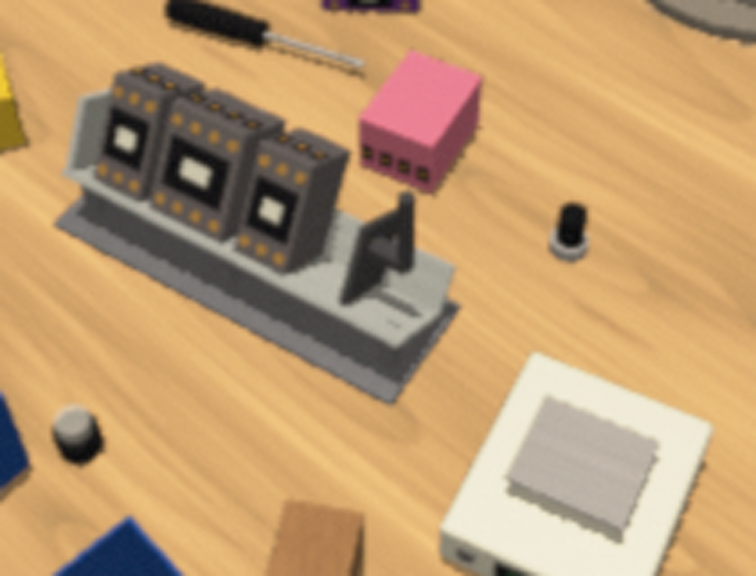

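The crop confirms it: the middle box is clearly the widest of the three, grey, with the dark panel. The slim ones are on either side, and the stop post is at the right near crop (405,215). The pan's fitted size of 68 x 78 mm agrees with the description. Next I'll move above the wide contactor.

```bash
cat >> h.py <<'E'
def alpha():
    w,x,y,z=bot.get_obs()['tool_rot']; return np.degrees(2*np.arctan2(y,x))
def go(target,a=None,n=5,rows=5):
    """delta to target in tool axes, total, with n rows total"""
    o=bot.get_obs(); al=alpha(); d=np.array(target)-o['eef_pos']; c,s=np.cos(np.radians(al)),np.sin(np.radians(al))
    sp=0 if a is None else -(a-al)
    t=np.array([c*d[0]+s*d[1], s*d[0]-c*d[1], -d[2], sp]); print('alpha',round(al,2),'pos',o['eef_pos'],'total',np.round(t,4))
    print('; '.join(' '.join(f'{v:.4g}' for v in np.round(t*k/n,4)) for k in range(1,min(n,rows)+1)))
E
python3 - <<'E'
from h import *
go([.534,-.119,.30],101.5,n=15)
E
```

```text
alpha 18.44 pos [ 0.21352379 -0.64035152  0.23929999] total [ 4.68900e-01 -3.93200e-01 -6.07000e-02 -8.30624e+01]
0.0313 -0.0262 -0.004 -5.537; 0.0625 -0.0524 -0.0081 -11.07; 0.0938 -0.0786 -0.0121 -16.61; 0.125 -0.1049 -0.0162 -22.15; 0.1563 -0.1311 -0.0202 -27.69
```

Request:
send_rows(
  deltas="0.031 -0.026 -0.012 -5.5; 0.062 -0.052 -0.024 -11; 0.094 -0.079 -0.036 -16.5; 0.125 -0.105 -0.048 -22; 0.156 -0.131 -0.06 -27.5",
  claw=1,
  force=20,
)

```text
t: 1.45
eef_pos: [0.3207, -0.4653, 0.3]
tool_rot: [0.0, 0.92, 0.392, 0.0]
contact_force: [0.6, 0.6, -0.2]
gripper_width: 1.0
grasp_force: 0.0
```

```bash
python3 -c "
from h import *
go([.534,-.119,.30],101.5,n=10)"
```

```text
alpha 46.16 pos [ 0.32074575 -0.46527586  0.29999432] total [  0.3975  -0.086   -0.     -55.3388]
0.0397 -0.0086 -0 -5.534; 0.0795 -0.0172 -0 -11.07; 0.1192 -0.0258 -0 -16.6; 0.159 -0.0344 -0 -22.14; 0.1987 -0.043 -0 -27.67
```

Request:
send_rows(
  deltas="0.04 -0.0085 0 -5.5; 0.08 -0.017 0 -11; 0.119 -0.026 0 -16.5; 0.159 -0.034 0 -22; 0.199 -0.043 0 -27.5",
)

```text
t: 1.95
eef_pos: [0.4282, -0.2925, 0.2997]
tool_rot: [0.0, 0.801, 0.599, 0.0]
contact_force: [1.1, -0.4, -0.8]
gripper_width: 0.998
grasp_force: 0.0
```

```bash
python3 -c "
from h import *
go([.534,-.119,.30],101.5,n=5)"
```

```text
alpha 73.64 pos [ 0.42822457 -0.29252452  0.29965497] total [ 1.96300e-01  5.26000e-02 -3.00000e-04 -2.78565e+01]
0.0393 0.0105 -0.0001 -5.571; 0.0785 0.0211 -0.0001 -11.14; 0.1178 0.0316 -0.0002 -16.71; 0.157 0.0421 -0.0003 -22.29; 0.1963 0.0526 -0.0003 -27.86
```

Request:
send_rows(
  deltas="0.039 0.0105 0 -5.6; 0.079 0.021 0 -11.2; 0.118 0.032 0 -16.8; 0.157 0.042 0 -22.3; 0.196 0.0525 0 -27.9",
)

```text
t: 2.45
eef_pos: [0.5344, -0.1196, 0.2996]
tool_rot: [0.0, 0.632, 0.775, 0.0]
contact_force: [0.2, 0.8, 0.1]
gripper_width: 1.001
grasp_force: 0.0
```

```bash
python3 - <<'E'
from h import *
np.set_printoptions(precision=4,suppress=True)
print(alpha(),bot.get_obs()['eef_pos'],bot.get_obs()['q'])
p=snap('wrist','w1.png'); W=world(p); C=np.linalg.inv(p['camera_from_world'])[:3,3]; print('cam',C)
for q in ['wide_contactor','slim_contactor_a','rack','stop_post']:
    for r in bot.landmark_of(p,q)[:3]: print(q,round(r['confidence'],2),np.array(r['xyz']),px(p,r['xyz']))
# contactor masks: fit top plane (normal tilted), front-top edges
for q in ['wide_contactor','slim_contactor_a']:
  for r in bot.masks_of(p,q)[:3]:
    m=r['mask']&(p['depth']>0); P=W[m]
    P=P[P[:,2]>.06]
    if len(P)<200: continue
    # top ridge: front-top edge = highest points
    hi=P[P[:,2]>np.percentile(P[:,2],97)-.004]
    v=cv2.fitLine(hi[:,:2].astype(np.float32),cv2.DIST_HUBER,0,1e-4,1e-4).ravel()
    print(q,r['confidence'],len(P),'zmax',np.percentile(P[:,2],[2,50,98]),'ridge dir',np.degrees(np.arctan2(v[1],v[0])),'at',v[2:], 'ext',np.ptp((hi[:,:2]@v[:2])))
E
```

```text
101.54217973435237 [ 0.5344 -0.1196  0.2996] [ 0.5388  0.2561 -0.5177  1.7612  0.1376  1.1595  0.1815]
cam [ 0.518  -0.0407  0.4346]
wide_contactor 0.93 [ 0.6663 -0.3723  0.0273] [366. 314.]
wide_contactor 0.59 [ 0.5711 -0.1138  0.0337] [347. 164.]
wide_contactor 0.58 [ 0.3344 -0.0756  0.029 ] [185. 102.]
slim_contactor_a 0.6 [ 0.5884 -0.1753  0.0342] [349. 205.]
slim_contactor_a 0.6 [ 0.2375 -0.1912  0.0269] [116. 169.]
rack 0.79 [ 0.5723 -0.0994 -0.0048] [348. 150.]
wide_contactor 0.97 3712 zmax [0.0631 0.1082 0.1248] ridge dir -79.31868 at [ 0.5476 -0.1161] ext 0.06510484245165904
slim_contactor_a 0.87 2284 zmax [0.0639 0.1073 0.1247] ridge dir -79.205864 at [ 0.5599 -0.1797] ext 0.044751954999130095
slim_contactor_a 0.71 2820 zmax [0.0638 0.1095 0.125 ] ridge dir -78.89738 at [ 0.5353 -0.0516] ext 0.04382370072727429
```

View pics/w1.png

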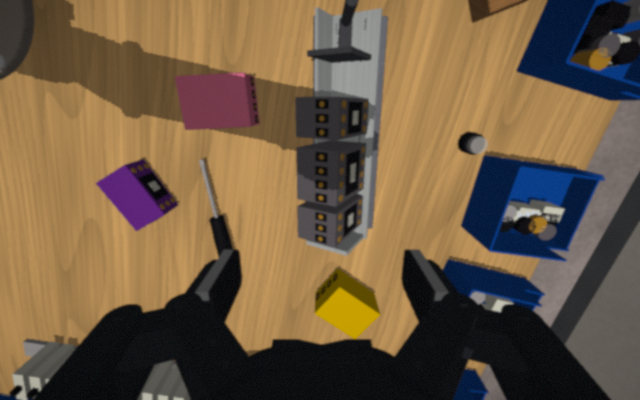

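The wrist view shows the wide contactor in the middle at (333,172), with the slims at (332,118) and (330,222). The fitted ridge is 65 mm long, peaks at z 125 mm and gives a rack yaw of 10.8 degrees, all as expected. The tool is already centred, so I descend.

Request:
send_rows(
  deltas="0.0005 0.002 0.04 0.3; 0.0005 0.002 0.08 0.7; 0.0005 0.002 0.12 0.7; 0.0005 0.002 0.145 0.7; 0.0005 0.002 0.16 0.7",
)

```text
t: 3.3
eef_pos: [0.5339, -0.1215, 0.1371]
tool_rot: [-0.001, 0.64, 0.769, -0.001]
contact_force: [0.1, -0.3, 0.4]
gripper_width: 0.997
grasp_force: 0.0
```

```bash
python3 - <<'E'
from h import *
np.set_printoptions(precision=4,suppress=True)
go([.5358,-.1186,.088],100.8)
p=snap('wrist','w2.png'); print(px(p,[.5476,-.1161,.125]),px(p,[.534,-.119,.088]))
cv2.imwrite('pics/w2.png',p['img'][:,:,::-1])
E
```

```text
alpha 100.48 pos [ 0.5339 -0.1215  0.1371] total [ 0.0025  0.0024  0.0491 -0.318 ]
0.0005 0.0005 0.0098 -0.0636; 0.001 0.001 0.0196 -0.1272; 0.0015 0.0015 0.0295 -0.1908; 0.002 0.002 0.0393 -0.2544; 0.0025 0.0024 0.0491 -0.318
[347. 244.] [323. 220.]
```

View pics/w2.png

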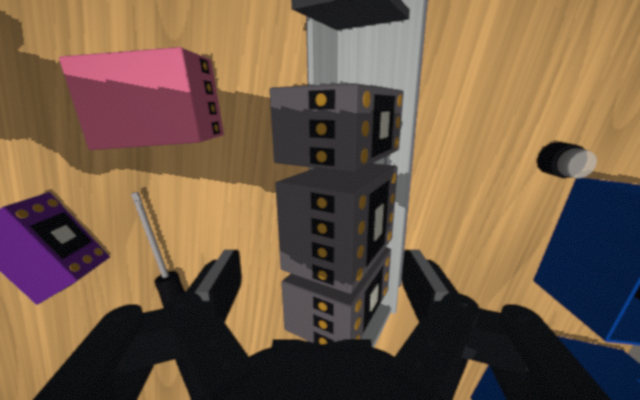

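The fingers, at (225,275) and (420,275), straddle the wide box with clearance on both sides. I continue down and close gently.

Request:
send_rows(
  deltas="0.001 0.001 0.015 0; 0.002 0.002 0.03 0; 0.0025 0.0024 0.042 0; 0.0025 0.0024 0.049 0; 0.0025 0.0024 0.049 0",
)

```text
t: 3.85
eef_pos: [0.537, -0.117, 0.0894]
tool_rot: [-0.001, 0.638, 0.77, -0.0]
contact_force: [0.4, 0.5, 0.6]
gripper_width: 1.002
grasp_force: 0.0
```

Request:
send_rows(
  deltas="0 0 0 0; 0 0 0 0; 0 0 0 0; 0 0 0 0; 0 0 0 0",
  claw=0,
  force=20,
)

```text
t: 4.35
eef_pos: [0.537, -0.1174, 0.091]
tool_rot: [-0.0, 0.639, 0.77, -0.0]
contact_force: [-4.8, -0.4, 6.6]
gripper_width: 0.787
grasp_force: 20.5
```

Request:
send_rows(
  deltas="0 0 -0.003 0; 0 0 -0.007 0; 0 0 -0.012 0; 0 0 -0.017 0; 0 0 -0.022 0",
)

```text
t: 4.85
eef_pos: [0.5375, -0.1172, 0.1127]
tool_rot: [-0.0, 0.639, 0.77, 0.0]
contact_force: [0.0, 0.6, -4.1]
gripper_width: 0.77
grasp_force: 20.8
```

Request:
send_rows(
  deltas="0 0 -0.01 0; 0 0 -0.02 0; 0 0 -0.03 0; 0 0 -0.04 0; 0 0 -0.05 0",
  force=28,
)

```text
t: 5.35
eef_pos: [0.5376, -0.1172, 0.1633]
tool_rot: [0.0, 0.639, 0.77, 0.0]
contact_force: [0.7, 0.2, -3.8]
gripper_width: 0.707
grasp_force: 29.2
```

```bash
python3 - <<'E'
from h import *
np.set_printoptions(precision=4,suppress=True)
p=snap('wrist','w3.png');s=snap('scene'); cv2.imwrite('pics/s3.png',cv2.resize(s['img'][130:290,215:425,::-1],None,fx=3.6,fy=3.6,interpolation=cv2.INTER_CUBIC))
cv2.imwrite('pics/c3.png',np.vstack([cv2.imread('pics/s3.png')[:340,:640],cv2.imread('pics/w3.png')[140:]]))
E
```

```text
(no output)
```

View pics/c3.png

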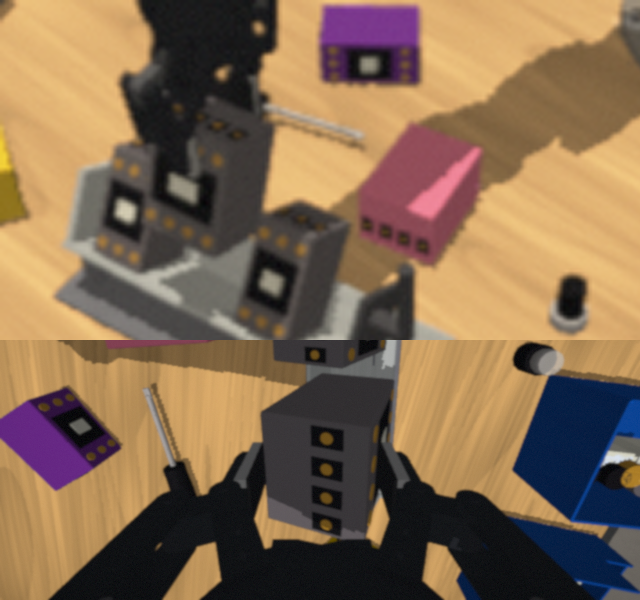

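The contactor is out of its slot, held and nearly upright, with its panel showing between the fingers. I lift further and grip a bit harder so that it squares to the pads.

Request:
send_rows(
  deltas="0 0 -0.02 0; 0 0 -0.045 0; 0 0 -0.07 0; 0 0 -0.085 0; 0 0 -0.085 0",
  force=45,
)

```text
t: 5.95
eef_pos: [0.5387, -0.1172, 0.2492]
tool_rot: [0.002, 0.639, 0.77, 0.001]
contact_force: [0.1, -1.0, -4.1]
gripper_width: 0.696
grasp_force: 47.3
```

```bash
python3 - <<'E'
from h import *
np.set_printoptions(precision=4,suppress=True)
go([.556,.224,.248],105.3,n=10)
p=snap('scene');W=world(p)
m=[r for r in bot.masks_of(p,'wide_contactor')]
for r in m:
    P=W[r['mask']&(p['depth']>0)]; print(r['confidence'],np.median(P,0),np.percentile(P[:,2],[1,5,50,95,99]))
for r in bot.landmark_of(p,'wide_contactor'): print(r['confidence'],r['xyz'])
E
```

```text
alpha 100.63 pos [ 0.5387 -0.1172  0.2492] total [ 0.3322  0.0799  0.0012 -4.6706]
0.0332 0.008 0.0001 -0.4671; 0.0664 0.016 0.0002 -0.9341; 0.0997 0.024 0.0004 -1.401; 0.1329 0.032 0.0005 -1.868; 0.1661 0.04 0.0006 -2.335
0.64 [ 0.5625 -0.0951  0.2326] [0.1797 0.193  0.2326 0.2696 0.2727]
0.63 [ 0.6345 -0.3381  0.0554] [0.0014 0.0066 0.0554 0.0596 0.0601]
0.59 [ 0.3996 -0.056   0.0554] [0.0058 0.0114 0.0554 0.0589 0.06  ]
0.97 [0.342, -0.0735, 0.0286]
0.81 [0.5639, -0.1149, 0.1827]
0.74 [0.6659, -0.3755, 0.0282]
```

```bash
cat >> h.py <<'E'
def tilt(p,conf_z,yaw):
    """normals of top and front faces of held wide box"""
    W=world(p)
    for r in bot.masks_of(p,'wide_contactor'):
        m=r['mask']&(p['depth']>0); P=W[m]
        if not conf_z[0]<np.median(P[:,2])<conf_z[1]: continue
        m=cv2.erode(m.astype(np.uint8),np.ones((3,3)))>0
        P=W[m]
        rng=np.random.default_rng(0); left=P
        print('mask',len(P),'conf',r['confidence'])
        for k in range(3):
            best=None
            if len(left)<60: break
            for _ in range(600):
                a=left[rng.choice(len(left),3,False)]; n=np.cross(a[1]-a[0],a[2]-a[0]); l=np.linalg.norm(n)
                if l<1e-5: continue
                n/=l; inl=abs((left-a[0])@n)<.002
                if best is None or inl.sum()>best.sum(): best=inl
            Q=left[best]; c=Q.mean(0); n=np.linalg.svd(Q-c)[2][2]; n*=np.sign(n[2]) if abs(n[2])>.5 else np.sign(n[0] or 1)
            print('plane',len(Q),'c',np.round(c,4),'n',np.round(n,3),'elev',round(np.degrees(np.arcsin(n[2])),1),'az',round(np.degrees(np.arctan2(n[1],n[0])),1))
            left=left[~best]
E
python3 - <<'E'
from h import *
tilt(bot.read_camera('scene'),(.18,.3),10.8)
tilt(bot.read_camera('wrist'),(.18,.3),10.8)
print(bot.get_obs()['gripper_width'])
E
```

```text
mask 1085 conf 0.63
plane 504 c [ 0.5744 -0.1064  0.2248] n [0.919 0.189 0.345] elev 20.2 az 11.6
plane 384 c [ 0.5407 -0.0872  0.2253] n [ 0.188 -0.982 -0.007] elev -0.4 az -79.2
plane 138 c [ 0.5312 -0.1119  0.2614] n [-0.35  -0.067  0.934] elev 69.1 az -169.1
mask 16108 conf 0.76
plane 11003 c [ 0.5337 -0.1165  0.2611] n [-0.341 -0.067  0.937] elev 69.6 az -168.9
plane 4014 c [ 0.5408 -0.0856  0.2296] n [ 0.18  -0.984 -0.009] elev -0.5 az -79.6
plane 1029 c [ 0.5657 -0.1057  0.245 ] n [0.921 0.172 0.35 ] elev 20.5 az 10.6
0.6944225952834167
```

The plane fits show it is still tilted 20 degrees and held only at the fingertips. I'll set its lower edge on clear bench, let it rock upright there, and regrip it deeper.

```bash
python3 - <<'E'
from h import *
p=bot.read_camera('top');W=world(p)
D={q:[(round(r['confidence'],2),np.round(r['xyz'],3).tolist()) for r in bot.landmark_of(p,q)[:2]] for q in ['driver','button','lamp_head','weight','carton']}
print(D)
for c in [(.515,-.31),(.515,-.33),(.50,-.30)]:
    c=np.array(c); R=np.array([[.982,.187],[-.187,.982]])
    L=(W[...,:2]-c)@R.T
    m=(W[...,2]>.008)&(W[...,2]<.15)&(abs(L[...,1])<.05)&(L[...,0]>-.075)&(L[...,0]<.085)
    m2=(abs(L[...,1])<.05)&(L[...,0]>-.075)&(L[...,0]<.085)
    print(c,m.sum(),m2.sum())
go([.51,-.32,.25],100.8)
E
```

```text
{'driver': [(0.67, [0.552, -0.048, 0.036])], 'button': [(0.56, [0.528, 0.051, 0.149]), (0.38, [0.384, 0.089, -0.004])], 'lamp_head': [(0.49, [0.75, -0.046, 0.001])], 'weight': [(0.68, [0.369, 0.318, 0.002])], 'carton': [(0.7, [0.531, -0.087, 0.169])]}
[ 0.515 -0.31 ] 136 425
[ 0.515 -0.33 ] 239 860
[ 0.5 -0.3] 22 88
alpha 100.64 pos [ 0.53747223 -0.11715195  0.2471856 ] total [-0.1943 -0.0645 -0.0028 -0.1595]
-0.0389 -0.0129 -0.0006 -0.0319; -0.0777 -0.0258 -0.0011 -0.0638; -0.1166 -0.0387 -0.0017 -0.0957; -0.1554 -0.0516 -0.0023 -0.1276; -0.1943 -0.0645 -0.0028 -0.1595
```

```bash
python3 - <<'E'
from h import *
p=bot.read_camera('top')
R=np.array([[.982,.187],[-.187,.982]])
im=cv2.imread('pics/top0.png')
for c in [(.51,-.32),(.52,-.30)]:
    q=np.array([px(p,np.r_[np.array(c)+R.T@np.array(o),0]) for o in [(-.075,-.05),(.085,-.05),(.085,.05),(-.075,.05)]]).astype(int)
    m=np.zeros((400,640),np.uint8); cv2.fillPoly(m,[q],1); v=im[m>0]; print(c,q.tolist(),v.mean(0),v.std(0),v.min(0))
    cv2.polylines(im,[q],True,(0,0,255),1)
cv2.imwrite('pics/t2.png',cv2.resize(im[120:320,270:520],None,fx=3,fy=3))
E
```

```text
(0.51, -0.32) [[452, 231], [440, 175], [405, 181], [416, 237]] [ 83.37470944 128.39470014 165.85123199] [11.66238184 12.96248386 16.8725966 ] [ 3 35 49]
(0.52, -0.3) [[444, 227], [433, 171], [398, 177], [409, 233]] [ 81.03635505 123.28423041 168.1279509 ] [20.42377062 27.54365488 24.15925605] [ 0  0 51]
```

View pics/t2.png

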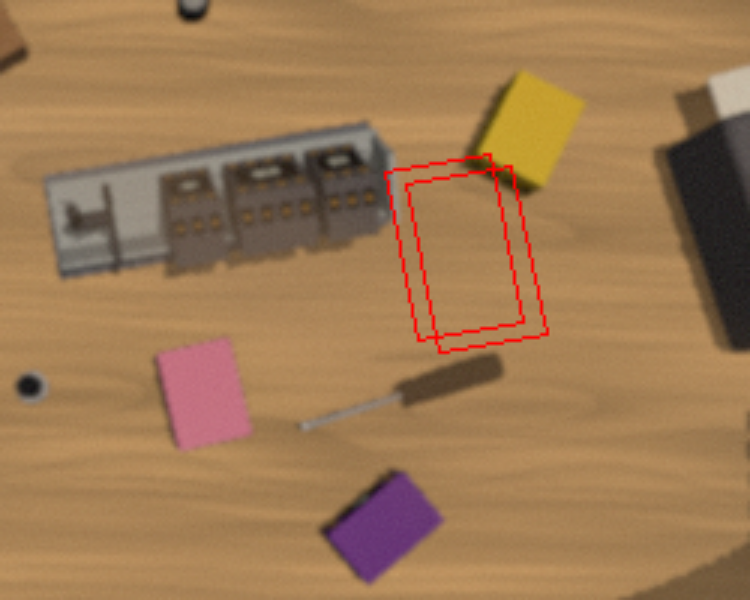

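Shifted about 10 mm toward the robot, the box outline between yellow (530,130) and the driver (450,380) is clear. I move there gently.

Request:
send_rows(
  deltas="-0.01 -0.004 0 0; -0.026 -0.01 0 0; -0.046 -0.018 0 0; -0.07 -0.0275 0 0; -0.094 -0.037 0 0",
)

```text
t: 7.15
eef_pos: [0.518, -0.2182, 0.2474]
tool_rot: [0.0, 0.639, 0.77, -0.0]
contact_force: [0.9, -0.0, -4.6]
gripper_width: 0.692
grasp_force: 47.2
```

Request:
send_rows(
  deltas="-0.024 -0.0095 0.01 0; -0.048 -0.019 0.02 0; -0.07 -0.0275 0.04 0; -0.086 -0.034 0.07 0; -0.094 -0.037 0.1 0",
)

```text
t: 7.65
eef_pos: [0.4984, -0.3194, 0.1467]
tool_rot: [0.001, 0.64, 0.768, -0.001]
contact_force: [0.9, -0.3, -4.7]
gripper_width: 0.695
grasp_force: 47.2
```

Request:
send_rows(
  deltas="0 0 0.025 0; 0 0 0.04 0; 0 0 0.05 0; 0 0 0.055 0; 0 0 0.058 0",
)

```text
t: 8.15
eef_pos: [0.5001, -0.3156, 0.0898]
tool_rot: [0.001, 0.638, 0.77, 0.0]
contact_force: [0.3, -0.3, -3.7]
gripper_width: 0.692
grasp_force: 47.2
```

Now I creep down to contact.

Request:
send_rows(
  deltas="0 0 0.002 0; 0 0 0.004 0; 0 0 0.006 0; 0 0 0.008 0; 0 0 0.009 0",
)

```text
t: 8.65
eef_pos: [0.4994, -0.3156, 0.0802]
tool_rot: [0.0, 0.639, 0.77, -0.0]
contact_force: [0.1, -0.4, -5.3]
gripper_width: 0.693
grasp_force: 47.2
```

Request:
send_rows(
  deltas="0 0 0.001 0; 0 0 0.002 0; 0 0 0.003 0; 0 0 0.004 0; 0 0 0.004 0",
)

```text
t: 9.15
eef_pos: [0.4998, -0.3157, 0.0779]
tool_rot: [0.0, 0.639, 0.77, -0.0]
contact_force: [-3.5, 2.6, 10.0]
gripper_width: 0.697
grasp_force: 48.6
```

Request:
send_rows(
  deltas="0 0 -0.001 0; 0 0 -0.001 0; 0 0 -0.001 0; 0 0 -0.001 0; 0 0 -0.001 0",
  claw=0.76,
  force=20,
)

```text
t: 9.65
eef_pos: [0.5006, -0.3157, 0.0779]
tool_rot: [0.001, 0.638, 0.77, 0.0]
contact_force: [2.7, -0.6, 5.0]
gripper_width: 0.76
grasp_force: 1.7
```

```bash
python3 - <<'E'
from h import *
p=bot.read_camera('wrist'); tilt(p,(.04,.15),10.8)
p=bot.read_camera('scene'); tilt(p,(.04,.15),10.8)
for r in bot.landmark_of(p,'wide_contactor'): print(r['confidence'],r['xyz'])
E
```

```text
mask 15991 conf 0.74
plane 11584 c [ 0.5003 -0.3142  0.0932] n [-0.3   -0.053  0.952] elev 72.3 az -170.0
plane 3809 c [ 0.5058 -0.2834  0.0612] n [ 0.183 -0.983 -0.   ] elev -0.0 az -79.5
plane 561 c [ 0.5308 -0.3029  0.079 ] n [0.934 0.178 0.309] elev 18.0 az 10.8
mask 6130 conf 0.55
plane 3665 c [ 0.6281 -0.332   0.0563] n [-0.002  0.005  1.   ] elev 89.7 az 110.4
plane 2271 c [ 0.5926 -0.3219  0.0316] n [ 0.896 -0.445 -0.007] elev -0.4 az -26.4
plane 185 c [ 0.6291 -0.319   0.0404] n [0.442 0.897 0.007] elev 0.4 az 63.7
mask 748 conf 0.69
plane 360 c [ 0.6289 -0.3499  0.0574] n [ 0.003 -0.003  1.   ] elev 89.8 az -51.9
plane 277 c [ 0.6405 -0.3259  0.0326] n [0.444 0.896 0.013] elev 0.7 az 63.7
plane 37 c [ 0.6294 -0.3578  0.0598] n [-0.     0.005  1.   ] elev 89.7 az 94.2
mask 786 conf 0.61
plane 389 c [ 0.3881 -0.0641  0.0572] n [-0.006  0.009  1.   ] elev 89.4 az 122.8
plane 183 c [ 0.425  -0.0546  0.032 ] n [0.968 0.249 0.003] elev 0.2 az 14.4
plane 117 c [ 0.3808 -0.0335  0.0336] n [ 0.25  -0.968 -0.001] elev -0.1 az -75.5
0.92 [0.6638, -0.3722, 0.0266]
0.8 [0.3393, -0.0773, 0.0274]
0.71 [0.5241, -0.3165, 0.0074]
```

It still leans on the front finger, since the upright box has to sit further along +x. I move the tool that way so the box rotates up.

Request:
send_rows(
  deltas="0 0.003 0 0; 0 0.006 0 0; 0 0.009 0 0; 0 0.012 0 0; 0 0.015 0 0",
  claw=0.82,
)

```text
t: 10.4
eef_pos: [0.5144, -0.3126, 0.0771]
tool_rot: [-0.0, 0.638, 0.77, -0.0]
contact_force: [0.8, 1.3, -1.3]
gripper_width: 0.815
grasp_force: 0.4
```

Request:
send_rows(
  deltas="0 0.003 0 0; 0 0.006 0 0; 0 0.009 0 0; 0 0.012 0 0; 0 0.013 0 0",
  claw=0.85,
)

```text
t: 10.9
eef_pos: [0.5273, -0.3103, 0.0773]
tool_rot: [0.0, 0.638, 0.77, 0.0]
contact_force: [0.2, 0.5, 1.2]
gripper_width: 0.849
grasp_force: 0.0
```

```bash
python3 - <<'E'
from h import *
p=bot.read_camera('wrist'); tilt(p,(.06,.15),10.8)
p=bot.read_camera('scene'); tilt(p,(.06,.15),10.8)
for r in bot.landmark_of(p,'wide_contactor'): print(r['confidence'],r['xyz'])
E
```

```text
mask 14900 conf 0.75
plane 11356 c [ 0.526  -0.3097  0.0885] n [-0.004  0.002  1.   ] elev 89.7 az 151.7
plane 3522 c [ 0.5206 -0.2806  0.0541] n [ 0.185 -0.983  0.   ] elev 0.0 az -79.3
mask 492 conf 0.63
plane 162 c [ 0.5257 -0.2817  0.0675] n [ 0.185 -0.983 -0.009] elev -0.5 az -79.3
plane 145 c [ 0.5274 -0.3066  0.0895] n [-0.017  0.019  1.   ] elev 88.5 az 132.7
plane 134 c [ 0.5546 -0.3045  0.0483] n [0.984 0.175 0.02 ] elev 1.1 az 10.1
0.75 [0.5269, -0.3171, -0.0011]
0.58 [0.6657, -0.3712, 0.0291]
0.57 [0.3391, -0.076, 0.0283]
```

It now stands upright on the bench, with the top plane at z 88.5 mm and level. I centre on it, go deeper and grip.

Request:
send_rows(
  deltas="-0.003 0.001 0 0; -0.004 0.001 0.008 0; -0.004 0.001 0.018 0; -0.004 0.001 0.026 0; -0.004 0.001 0.03 0",
  claw=0.9,
)

```text
t: 11.65
eef_pos: [0.5279, -0.3137, 0.0457]
tool_rot: [-0.001, 0.639, 0.77, -0.0]
contact_force: [0.3, -0.1, -0.2]
gripper_width: 0.9
grasp_force: 0.0
```

Request:
send_rows(
  deltas="0 0 0 0; 0 0 0 0; 0 0 0 0; 0 0 0 0; 0 0 0 0",
  claw=0,
  force=30,
)

```text
t: 12.15
eef_pos: [0.5285, -0.3141, 0.0472]
tool_rot: [-0.0, 0.639, 0.77, -0.0]
contact_force: [0.7, 0.1, -4.7]
gripper_width: 0.651
grasp_force: 33.0
```

Request:
send_rows(
  deltas="0 0 -0.01 0; 0 0 -0.03 0; 0 0 -0.06 0; 0 0 -0.1 0; 0 0 -0.14 0",
)

```text
t: 12.65
eef_pos: [0.5283, -0.3139, 0.1891]
tool_rot: [-0.0, 0.638, 0.77, 0.0]
contact_force: [0.5, -0.5, -3.1]
gripper_width: 0.65
grasp_force: 33.1
```

```bash
python3 - <<'E'
from h import *
p=bot.read_camera('wrist'); tilt(p,(.15,.3),10.8)
go([.556,.224,.225],105.3,n=15)
E
```

```text
mask 19604 conf 0.87
plane 13609 c [ 0.5257 -0.3011  0.2307] n [-0.004  0.005  1.   ] elev 89.6 az 131.9
plane 5961 c [ 0.5216 -0.2804  0.1981] n [ 0.186 -0.983  0.   ] elev 0.0 az -79.3
alpha 100.64 pos [ 0.53246973 -0.31549425  0.19450886] total [ 0.5259  0.1227 -0.0305 -4.6649]
0.0351 0.0082 -0.002 -0.311; 0.0701 0.0164 -0.0041 -0.622; 0.1052 0.0245 -0.0061 -0.933; 0.1402 0.0327 -0.0081 -1.244; 0.1753 0.0409 -0.0102 -1.555
```

Squared and upright, the box is gripped with its underside about 46 mm below the TCP. I carry it to the pan.

Request:
send_rows(
  deltas="0.02 0.005 -0.008 -0.3; 0.05 0.012 -0.018 -0.6; 0.085 0.02 -0.028 -0.9; 0.12 0.028 -0.032 -1.2; 0.155 0.036 -0.034 -1.5",
)

```text
t: 13.25
eef_pos: [0.5347, -0.1528, 0.2211]
tool_rot: [-0.0, 0.628, 0.778, -0.0]
contact_force: [0.7, -0.2, -3.7]
gripper_width: 0.649
grasp_force: 33.2
```

Request:
send_rows(
  deltas="0.038 0.0085 0 -0.3; 0.076 0.017 0 -0.6; 0.114 0.026 0 -0.9; 0.15 0.034 0 -1.2; 0.185 0.042 0 -1.5",
)

```text
t: 13.75
eef_pos: [0.5362, 0.0368, 0.2205]
tool_rot: [-0.001, 0.618, 0.787, -0.001]
contact_force: [0.7, -0.6, -3.9]
gripper_width: 0.654
grasp_force: 33.2
```

```bash
python3 -c "
from h import *
go([.556,.224,.225],105.3,n=5)"
```

```text
alpha 103.73 pos [0.53616616 0.0367768  0.22054238] total [ 0.1772  0.0637 -0.0045 -1.5737]
0.0354 0.0127 -0.0009 -0.3147; 0.0709 0.0255 -0.0018 -0.6295; 0.1063 0.0382 -0.0027 -0.9442; 0.1417 0.051 -0.0036 -1.259; 0.1772 0.0637 -0.0045 -1.574
```

Request:
send_rows(
  deltas="0.045 0.016 0 -0.4; 0.09 0.032 0 -0.8; 0.13 0.047 0 -1.2; 0.16 0.058 0 -1.6; 0.177 0.064 0 -1.6",
)

```text
t: 14.25
eef_pos: [0.5561, 0.226, 0.2205]
tool_rot: [-0.001, 0.605, 0.796, -0.0]
contact_force: [0.6, -0.9, -4.7]
gripper_width: 0.652
grasp_force: 33.3
```

Request:
send_rows(
  deltas="0 0 0.02 0; 0 0 0.04 0; 0 0 0.06 0; 0 0 0.075 0; 0 0 0.08 0",
)

```text
t: 14.75
eef_pos: [0.5564, 0.2212, 0.139]
tool_rot: [-0.001, 0.607, 0.795, -0.002]
contact_force: [-0.3, 0.3, -4.5]
gripper_width: 0.649
grasp_force: 33.2
```

```bash
python3 - <<'E'
from h import *
np.set_printoptions(precision=4,suppress=True)
o=bot.get_obs();print(o['eef_pos'],alpha(),o['contact_force'])
p=bot.read_camera('wrist'); tilt(p,(.1,.3),15); W=world(p)
rect=lambda P:cv2.minAreaRect((P[:,:2]*1000).astype(np.float32))
m=(abs(W[...,2]-.152)<.015)&(abs(W[...,0]-.556)<.1)&(abs(W[...,1]-.224)<.1); 
s=bot.read_camera('scene'); tilt(s,(.1,.3),15); S=world(s); cv2.imwrite('pics/s5.png',cv2.resize(s['img'][210:350,300:450,::-1],None,fx=4,fy=4))
for r in bot.masks_of(s,'pan')[:1]:
    P=S[r['mask']]; print('pan vis',np.median(P,0),len(P))
# white housing edges seen by scene
g=(abs(S[...,0]-.556)<.11)&(abs(S[...,1]-.224)<.11)&(abs(S[...,2]-.043)<.005); print('housing',rect(S[g]))
E
```

```text
[0.5564 0.2212 0.139 ] 105.27535390227278 [-0.3208  0.32   -4.5058]
mask 19543 conf 0.61
plane 13638 c [0.5529 0.2337 0.1805] n [-0.002  0.007  1.   ] elev 89.6 az 106.4
plane 5870 c [0.5472 0.254  0.1486] n [ 0.265 -0.964  0.001] elev 0.1 az -74.7
mask 669 conf 0.77
plane 374 c [0.5827 0.2357 0.137 ] n [0.965 0.262 0.006] elev 0.4 az 15.2
plane 219 c [0.5534 0.2387 0.1826] n [-0.     0.003  1.   ] elev 89.8 az 93.7
plane 58 c [0.5532 0.2542 0.1489] n [ 0.269 -0.963 -0.006] elev -0.3 az -74.4
pan vis [0.5747 0.2427 0.0624] 478
housing ((556.9862670898438, 225.32806396484375), (150.82569885253906, 130.20596313476562), 15.994391441345215)
```

View pics/s5.png

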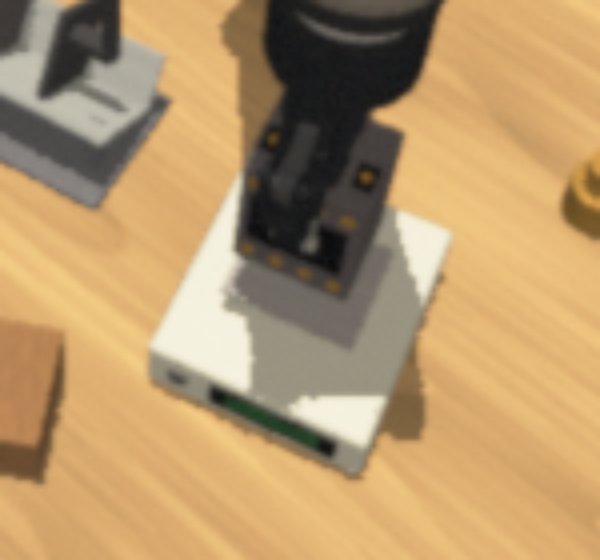

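The view shows the box hanging upright over the pan, with its yaw (15.3 degrees) matching. It is about 3 mm short along pan y, so I correct that and lower.

Request:
send_rows(
  deltas="0.003 0 0.006 -0.3; 0.003 0 0.013 -0.3; 0.003 0 0.02 -0.3; 0.003 0 0.024 -0.3; 0.003 0 0.026 -0.3",
)

```text
t: 15.5
eef_pos: [0.557, 0.2242, 0.1145]
tool_rot: [-0.0, 0.605, 0.796, -0.001]
contact_force: [-0.1, 0.0, -3.4]
gripper_width: 0.65
grasp_force: 33.3
```

```bash
python3 - <<'E'
from h import *
o=bot.get_obs();print(o['eef_pos'],alpha(),o['contact_force'])
tilt(bot.read_camera('wrist'),(.08,.3),15); tilt(bot.read_camera('scene'),(.08,.3),15)
E
```

```text
[0.55700801 0.22422083 0.11446703] 105.52975646296514 [-0.06649878  0.00882849 -3.37413028]
mask 19417 conf 0.78
plane 13505 c [0.5533 0.2368 0.156 ] n [-0.004  0.007  1.   ] elev 89.5 az 122.1
plane 5869 c [0.5476 0.257  0.1239] n [ 0.268 -0.963  0.001] elev 0.1 az -74.4
mask 495 conf 0.87
plane 279 c [0.5819 0.2409 0.1127] n [0.963 0.269 0.002] elev 0.1 az 15.6
plane 171 c [0.5561 0.2421 0.157 ] n [0.002 0.012 1.   ] elev 89.3 az 81.0
```

Request:
send_rows(
  deltas="0 0 0.001 0; 0 0 0.002 0; 0 0 0.003 0; 0 0 0.004 0; 0 0 0.005 0",
)

```text
t: 16.2
eef_pos: [0.5573, 0.2244, 0.1102]
tool_rot: [0.0, 0.605, 0.796, -0.0]
contact_force: [-0.1, -0.7, -4.2]
gripper_width: 0.649
grasp_force: 33.3
```

Request:
send_rows(
  deltas="0 0 0.0005 0; 0 0 0.001 0; 0 0 0.0015 0; 0 0 0.002 0; 0 0 0.002 0",
)

```text
t: 16.7
eef_pos: [0.5573, 0.2245, 0.1083]
tool_rot: [0.0, 0.605, 0.796, 0.0]
contact_force: [-0.7, -0.2, -4.1]
gripper_width: 0.653
grasp_force: 33.3
```

Request:
send_rows(
  deltas="0 0 0.0005 0; 0 0 0.001 0; 0 0 0.0015 0; 0 0 0.002 0; 0 0 0.002 0",
)

```text
t: 17.2
eef_pos: [0.5574, 0.2245, 0.1065]
tool_rot: [0.0, 0.605, 0.796, -0.0]
contact_force: [-1.8, -0.4, 0.7]
gripper_width: 0.649
grasp_force: 33.6
```

Request:
send_rows(
  deltas="0 0 0.0005 0; 0 0 0.001 0; 0 0 0.0015 0; 0 0 0.002 0; 0 0 0.002 0",
)

```text
t: 17.7
eef_pos: [0.5574, 0.2245, 0.1045]
tool_rot: [0.0, 0.605, 0.796, 0.0]
contact_force: [-1.2, -1.7, 3.9]
gripper_width: 0.655
grasp_force: 34.0
```

Request:
send_rows(
  deltas="0 0 -0.001 0; 0 0 -0.0018 0; 0 0 -0.0018 0",
)

```text
t: 18.0
eef_pos: [0.5574, 0.2245, 0.106]
tool_rot: [0.0, 0.605, 0.796, 0.0]
contact_force: [-0.6, -0.8, 0.5]
gripper_width: 0.658
grasp_force: 33.9
```

Request:
send_rows(
  deltas="0 0 0 0; 0 0 0 0; 0 0 0 0; 0 0 0 0; 0 0 0 0",
  claw=0.85,
  force=20,
)

```text
t: 18.5
eef_pos: [0.5574, 0.2245, 0.1061]
tool_rot: [0.0, 0.605, 0.796, 0.0]
contact_force: [0.4, -0.0, -0.0]
gripper_width: 0.85
grasp_force: 0.0
```

```bash
python3 - <<'E'
from h import *
tilt(bot.read_camera('wrist'),(.07,.3),15); tilt(bot.read_camera('scene'),(.07,.3),15)
E
```

```text
mask 19763 conf 0.93
plane 13922 c [0.5538 0.2364 0.1479] n [-0.005  0.004  1.   ] elev 89.6 az 141.0
plane 5803 c [0.5482 0.2573 0.1154] n [ 0.269 -0.963  0.   ] elev 0.0 az -74.4
mask 391 conf 0.89
plane 220 c [0.5805 0.247  0.1044] n [0.962 0.273 0.003] elev 0.1 az 15.8
plane 147 c [0.5549 0.2474 0.1484] n [0.015 0.005 1.   ] elev 89.1 az 18.6
```

It is released on the pan, centred to about 1 mm and level. I retreat upward and go to the outer side of the stop post.

Request:
send_rows(
  deltas="0 0 -0.01 0; 0 0 -0.04 0; 0 0 -0.08 0; 0 0 -0.12 0; 0 0 -0.15 0",
)

```text
t: 19.2
eef_pos: [0.5577, 0.2251, 0.2597]
tool_rot: [0.001, 0.605, 0.796, 0.001]
contact_force: [0.3, 0.9, 0.3]
gripper_width: 0.851
grasp_force: 0.0
```

```bash
python3 - <<'E'
from h import *
np.set_printoptions(precision=4,suppress=True)
go([.5176,.0935,.256],100.8,n=5)
p=bot.read_camera('wrist')
for c in [p,bot.read_camera('top')]:
  W=world(c); print([ (r['confidence'],r['xyz']) for r in bot.landmark_of(c,'stop_post')[:2]])
  m=(abs(W[...,0]-.526)<.05)&(abs(W[...,1]-.05)<.05)&(W[...,2]>.135)&(W[...,2]<.156); print(m.sum(),np.median(W[m],0) if m.any() else 0)
  for r in bot.masks_of(c,'wide_contactor'):
    P=W[r['mask']&(abs(W[...,2]-.148)<.004)]
    if len(P)>50: q=cv2.minAreaRect((P[:,:2]*1000).astype(np.float32)); print('box top',q)
E
```

```text
alpha 105.56 pos [0.5577 0.2251 0.2597] total [-0.116  -0.074   0.0037  4.7579]
-0.0232 -0.0148 0.0007 0.9516; -0.0464 -0.0296 0.0015 1.903; -0.0696 -0.0444 0.0022 2.855; -0.0928 -0.0592 0.0029 3.806; -0.116 -0.074 0.0037 4.758
[(0.84, [0.5265, 0.0498, 0.1542])]
161 [0.5275 0.0544 0.1465]
box top ((556.8919677734375, 225.76019287109375), (55.995845794677734, 66.02506256103516), 15.619490623474121)
[(0.68, [0.5276, 0.0515, 0.1507])]
21 [0.5258 0.0472 0.1487]
```

Request:
send_rows(
  deltas="-0.023 -0.015 0 1; -0.046 -0.03 0 2; -0.07 -0.044 0 3; -0.093 -0.059 0 4; -0.116 -0.074 0 4.7",
  claw=0,
)

```text
t: 20.0
eef_pos: [0.5159, 0.0916, 0.2547]
tool_rot: [-0.001, 0.637, 0.771, -0.001]
contact_force: [0.2, -0.4, -0.1]
gripper_width: 0.005
grasp_force: 0.0
```

Request:
send_rows(
  deltas="0 0 0.03 0; 0 0 0.07 0; 0 0 0.11 0; 0 0 0.135 0; 0 0 0.142 0",
)

```text
t: 20.5
eef_pos: [0.5142, 0.0921, 0.1103]
tool_rot: [-0.002, 0.637, 0.771, -0.003]
contact_force: [0.3, -0.9, -0.6]
gripper_width: -0.002
grasp_force: 0.0
```

```bash
python3 - <<'E'
from h import *
o=bot.get_obs();print(o['eef_pos'],alpha(),o['contact_force'],o['gripper_width'])
s=bot.read_camera('scene'); cv2.imwrite('pics/s6.png',cv2.resize(s['img'][150:310,215:425,::-1],None,fx=3.6,fy=3.6,interpolation=cv2.INTER_CUBIC))
E
```

```text
[0.5141649  0.09210811 0.11032182] 100.8600622606175 [ 0.3237903  -0.88571621 -0.55275647] -0.0016126514712666972
```

View pics/s6.png

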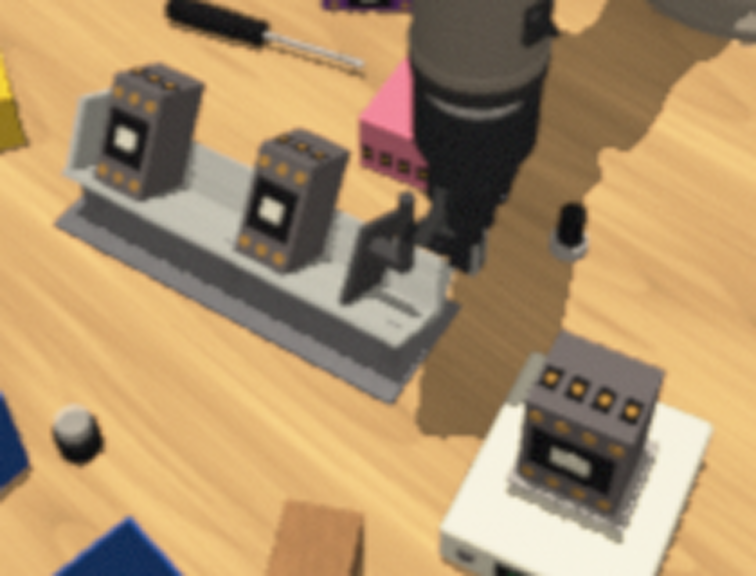

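The view shows the wide contactor standing square on the pan at (590,430), both slims leaning in the rack, and the closed fingers outside the post. I push in small steps and watch the force.

Request:
send_rows(
  deltas="-0.008 0.004 0 0; -0.016 0.004 0 0; -0.024 0.004 0 0; -0.03 0.004 0 0; -0.036 0.004 0 0",
)

```text
t: 21.05
eef_pos: [0.5283, 0.0581, 0.1149]
tool_rot: [0.0, 0.637, 0.771, 0.001]
contact_force: [-0.6, 2.8, 1.6]
gripper_width: 0.001
grasp_force: 0.0
```

Request:
send_rows(
  deltas="-0.007 0 0 0; -0.014 0 0 0; -0.021 0 0 0; -0.027 0 0 0; -0.032 0 0 0",
)

```text
t: 21.55
eef_pos: [0.5338, 0.0262, 0.114]
tool_rot: [-0.0, 0.637, 0.771, -0.0]
contact_force: [-0.8, 1.8, 0.4]
gripper_width: 0.0
grasp_force: 0.0
```

Request:
send_rows(
  deltas="-0.005 0 0 0; -0.01 0 0 0; -0.015 0 0 0; -0.021 0 0 0; -0.027 0 0 0",
)

```text
t: 22.05
eef_pos: [0.5389, 0.0001, 0.1141]
tool_rot: [-0.0, 0.637, 0.771, -0.0]
contact_force: [-0.8, 3.4, 0.6]
gripper_width: -0.001
grasp_force: 0.0
```

```bash
cat >> h.py <<'E'
def row():
    p=bot.read_camera('scene'); o=bot.get_obs(); U=np.array([.982,.187]);V=np.array([-.187,.982])
    print('tcp u,v',o['eef_pos'][:2]@U,o['eef_pos'][:2]@V+.2043,'al',alpha(),'F along v',o['contact_force'][:2]@V, o['contact_force'],o['t'])
    for q in ['slim_contactor_a','stop_post']:
        for r in bot.landmark_of(p,q)[:3]:
            x=np.array(r['xyz']); print(q,round(r['confidence'],2),'rack',np.round([x[:2]@U-.537,x[:2]@V+.2043,x[2]],4))
E
python3 -c "
from h import *
row()"
```

```text
tcp u,v 0.5292218158835481 0.10213042079236492 al 100.76836924145574 F along v 3.002143134011967 [-1.91497613  2.69250774  1.79915377] 22.1
slim_contactor_a 0.86 rack [0.0018 0.0231 0.0351]
slim_contactor_a 0.73 rack [ 0.0021 -0.0769  0.0343]
slim_contactor_a 0.7 rack [-0.3407 -0.0308  0.0222]
stop_post 0.47 rack [-0.0075  0.088   0.1494]
```

Request:
send_rows(
  deltas="-0.006 0 0 0; -0.012 0 0 0; -0.018 0 0 0; -0.024 0 0 0; -0.03 0 0 0",
)

```text
t: 22.7
eef_pos: [0.5444, -0.0283, 0.1141]
tool_rot: [-0.0, 0.637, 0.771, 0.0]
contact_force: [-1.9, 5.6, 1.0]
gripper_width: -0.001
grasp_force: 0.0
```

Request:
send_rows(
  deltas="-0.005 0 0 0; -0.01 0 0 0; -0.014 0 0 0; -0.017 0 0 0; -0.02 0 0 0",
)

```text
t: 23.2
eef_pos: [0.5481, -0.048, 0.1141]
tool_rot: [-0.0, 0.637, 0.771, 0.0]
contact_force: [-0.7, 4.5, 0.0]
gripper_width: -0.004
grasp_force: 0.0
```

```bash
python3 -c "
from h import *
row()"
```

```text
tcp u,v 0.5293191578102118 0.054061802126747854 al 100.85936160075485 F along v 5.29413437874327 [-1.93603966  5.02249996  0.44304579] 23.25
slim_contactor_a 0.95 rack [ 0.0021 -0.0818  0.0383]
slim_contactor_a 0.67 rack [-0.341  -0.028   0.0218]
slim_contactor_a 0.65 rack [ 0.002  -0.0229  0.0324]
stop_post 0.52 rack [-0.0101  0.0377  0.1515]
```

Request:
send_rows(
  deltas="-0.003 0 0 0; -0.006 0 0 0; -0.009 0 0 0; -0.012 0 0 0; -0.015 0 0 0",
)

```text
t: 23.85
eef_pos: [0.5509, -0.0627, 0.1141]
tool_rot: [-0.0, 0.637, 0.771, 0.0]
contact_force: [-1.9, 7.4, 0.9]
gripper_width: -0.003
grasp_force: 0.0
```

Request:
send_rows(
  deltas="-0.0025 0 0 0; -0.005 0 0 0; -0.0075 0 0 0; -0.009 0 0 0; -0.01 0 0 0",
)

```text
t: 24.35
eef_pos: [0.5527, -0.0719, 0.1141]
tool_rot: [-0.001, 0.637, 0.771, 0.0]
contact_force: [-2.1, 7.4, -0.1]
gripper_width: -0.002
grasp_force: 0.0
```

```bash
python3 -c "
from h import *
row()"
```

```text
tcp u,v 0.5293277937512676 0.030148275463921986 al 100.90082071684921 F along v 7.16932517725388 [-1.07445799  7.09613191  0.49238186] 24.4
slim_contactor_a 0.95 rack [-0.3374 -0.0309  0.0236]
slim_contactor_a 0.88 rack [-0.0019 -0.0496  0.0281]
slim_contactor_a 0.73 rack [ 0.0012 -0.0929  0.0375]
stop_post 0.66 rack [-0.0093  0.0146  0.1508]
```

Request:
send_rows(
  deltas="-0.001 0 0 0; -0.002 0 0 0; -0.003 0 0 0; -0.0035 0 0 0; -0.004 0 0 0",
)

```text
t: 25.0
eef_pos: [0.5535, -0.0757, 0.1141]
tool_rot: [-0.001, 0.637, 0.771, 0.0]
contact_force: [-1.1, 7.3, 2.3]
gripper_width: 0.001
grasp_force: 0.0
```

Request:
send_rows(
  deltas="-0.0005 0 0 0; -0.001 0 0 0; -0.0015 0 0 0; -0.002 0 0 0; -0.002 0 0 0",
)

```text
t: 25.5
eef_pos: [0.5539, -0.0777, 0.1141]
tool_rot: [-0.001, 0.637, 0.771, 0.0]
contact_force: [-1.0, 7.3, 0.4]
gripper_width: -0.0
grasp_force: 0.0
```

Request:
send_rows(
  deltas="-0.0005 0 0 0; -0.001 0 0 0; -0.0015 0 0 0; -0.002 0 0 0; -0.002 0 0 0",
)

```text
t: 26.0
eef_pos: [0.5541, -0.079, 0.1141]
tool_rot: [-0.001, 0.636, 0.771, 0.001]
contact_force: [-2.8, 8.2, 1.4]
gripper_width: -0.005
grasp_force: 0.0
```

Request:
send_rows(
  deltas="-0.0005 0 0 0; -0.001 0 0 0; -0.001 0 0 0; -0.001 0 0 0",
)

```text
t: 26.4
eef_pos: [0.5541, -0.079, 0.1141]
tool_rot: [-0.001, 0.636, 0.772, 0.001]
contact_force: [-3.6, 10.9, 2.4]
gripper_width: -0.003
grasp_force: 0.0
```

Request:
send_rows(
  deltas="-0.0005 0 0 0; -0.001 0 0 0; -0.001 0 0 0; -0.001 0 0 0",
)

```text
t: 26.8
eef_pos: [0.5541, -0.079, 0.114]
tool_rot: [-0.002, 0.636, 0.772, 0.001]
contact_force: [-4.9, 12.8, 2.7]
gripper_width: -0.001
grasp_force: 0.0
```

```bash
python3 - <<'E'
from h import *
row()
s=bot.read_camera('scene'); cv2.imwrite('pics/s7.png',cv2.resize(s['img'][150:310,215:425,::-1],None,fx=3.6,fy=3.6,interpolation=cv2.INTER_CUBIC))
E
```

```text
tcp u,v 0.5293128722669596 0.023035669949553084 al 101.0294117210123 F along v 12.721395501588619 [-3.76032553 12.23850777  2.43517207] 26.85
slim_contactor_a 0.93 rack [ 0.0017 -0.0961  0.0346]
slim_contactor_a 0.62 rack [-0.0017 -0.0556  0.0313]
stop_post 0.72 rack [-0.0097  0.0106  0.151 ]
stop_post 0.33 rack [ 0.1884  0.2069 -0.0026]
```

View pics/s7.png

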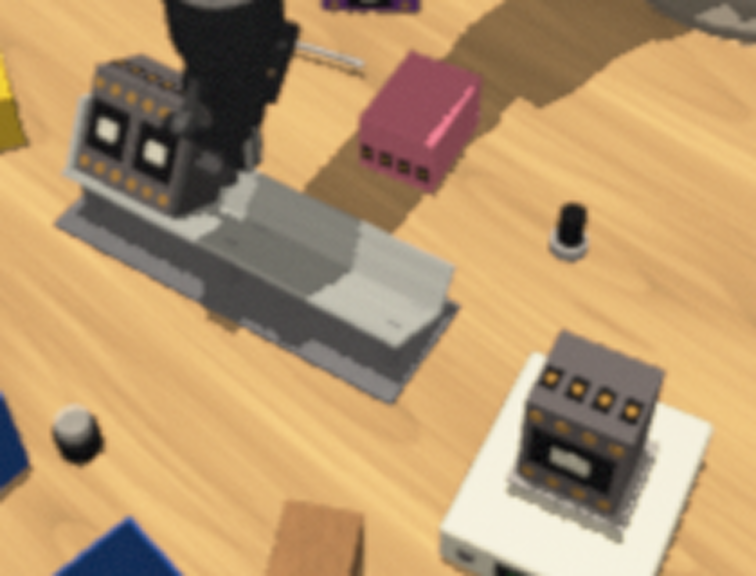

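The row is snug against the wall: the force rises with no further motion, and the positions match the expected ones. I give one slight extra nudge, then back off and lift away.

Request:
send_rows(
  deltas="-0.0005 0 0 0; -0.001 0 0 0; -0.0015 0 0 0; -0.0015 0 0 0",
)

```text
t: 27.4
eef_pos: [0.5541, -0.0792, 0.1141]
tool_rot: [-0.002, 0.635, 0.772, 0.001]
contact_force: [-4.5, 16.4, 3.2]
gripper_width: -0.003
grasp_force: 0.0
```

Request:
send_rows(
  deltas="0.003 0 0 0; 0.007 0 0 0; 0.015 0 0 0; 0.025 0 0 0; 0.035 0 0 0",
)

```text
t: 27.9
eef_pos: [0.5485, -0.0499, 0.1141]
tool_rot: [0.0, 0.637, 0.771, -0.0]
contact_force: [-0.2, -0.1, 0.5]
gripper_width: -0.001
grasp_force: 0.0
```

Request:
send_rows(
  deltas="0 0 -0.02 0; 0 0 -0.05 0; 0 0 -0.09 0; 0 0 -0.13 0; 0 0 -0.16 0",
)

```text
t: 28.4
eef_pos: [0.549, -0.0495, 0.2768]
tool_rot: [0.001, 0.637, 0.771, 0.001]
contact_force: [0.4, -1.6, -0.1]
gripper_width: -0.004
grasp_force: 0.0
```

Request:
send_rows(
  deltas="0 -0.02 0 0; 0 -0.02 0 0; 0 -0.02 0 0; 0 -0.02 0 0; 0 -0.02 0 0",
)

```text
t: 28.9
eef_pos: [0.5291, -0.0537, 0.2735]
tool_rot: [-0.0, 0.637, 0.771, -0.0]
contact_force: [0.2, -1.0, -1.0]
gripper_width: -0.003
grasp_force: 0.0
```

```bash
python3 - <<'E'
from h import *
row()
for c in ['top','wrist']:
  p=bot.read_camera(c); W=world(p)
  for q in ['slim_contactor_a','stop_post']:
    for r in bot.landmark_of(p,q)[:3]:
      x=np.array(r['xyz']); print(c,q,round(r['confidence'],2),'rack',np.round([x[:2]@[.982,.187]-.537,x[:2]@[-.187,.982]+.2043,x[2]],4))
tilt(bot.read_camera('scene'),(.07,.13),15)
E
```

```text
tcp u,v 0.5095395622077791 0.052582074153827374 al 100.85175062745733 F along v 0.5147028362943741 [-0.06634231  0.51150389 -0.00982213] 28.95
slim_contactor_a 0.89 rack [-0.0006 -0.0982  0.0372]
slim_contactor_a 0.7 rack [-0.3381 -0.0284  0.0239]
slim_contactor_a 0.68 rack [ 0.0005 -0.0538  0.0302]
stop_post 0.88 rack [-0.0088  0.0078  0.1533]
stop_post 0.73 rack [-2.035e-01 -1.102e-01  1.000e-04]
top slim_contactor_a 0.68 rack [-0.0001 -0.0971  0.033 ]
wrist slim_contactor_a 0.68 rack [ 0.0053 -0.0974  0.0314]
wrist slim_contactor_a 0.61 rack [-0.3385 -0.0304  0.0234]
wrist stop_post 0.7 rack [-0.0104  0.0077  0.1511]
```

```bash
python3 -c "
from station import bot
print(bot.hand_in())"
```

```text
the job is handed in; nothing more can be done
None
```

The job is handed in, but no verdict came back: the wide contactor stands upright, released and centred to about 1 mm on the pan. The end stop holds both slim contactors snug against the wall (final push about 17 N). I set the wide contactor on clear bench once on the way to regrip it, and I saw no bystander move, though I did not re-measure them at the end.

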